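Uncover the hot pan with the lid lifter

TASK

The dark pan is hot: take the lifter by its wooden grip, hook it under the loop handle of the pan's lid, lift the lid off level without the gripper touching it, and set it down centred on the empty round cork mat while still holding the lifter. Then unhook the lifter, stand it upright on the table top clear of the lid and let go.

Things in the scene. Friction and masses are not known exactly. Their poses are not given: they have to be found in the camera images.
- lid: Loose round lid of the dark pan, 186 mm across, 0.35 kg. Origin: centre of its underside, z up; a plug 148 mm across, 6 mm high, sits in the pan with 9 mm play. Top at z = 16 mm. Steel strap loop: a square arch in the y-z plane. Its top bar runs along y, 14 mm wide (x), z = 56 to 64 mm, on legs at y = +-42 mm: opening 76 mm wide, 40 mm high, passed along x from either side.
- lifter: Loose C-shaped steel lifter, 142 mm tall, 0.22 kg, standing on two prongs that point to +x. Origin: under the foot below the grip, z up. Wooden grip 36 (x) by 20 mm (y), z = 86 to 142. Prongs: 10 mm wide at y = +-18, x = -47 to 31, z = 0 to 10, with stops to z = 18 at x = +-19: the loop's bar sits between them. Upright back at x = -47 to -39; arm z = 76 to 86. C open to +x.
- pan: Fixed dark steel pan, 176 mm across, with two side lugs, on a round wooden board. Origin: centre of the board's underside on the table, z up; rim at z = 70 mm, lid's origin at z = 64 mm. It stands in a row, in any order, with the cork mat and a smaller aluminium pot (fixed, 136 mm across, 94 mm high, black knob on its lid).
- mat: Fixed round cork mat, 200 mm across, 8 mm thick, empty. Origin: centre of its underside on the table, z up.
Not all that is in view belongs to the job. Several things look just like the lifter: the one meant starts nearest to the robot's base.

How it is judged:
By the outcome, as a careful person would: the job done as asked, in the order asked, and still so for the second after the job is handed in, with the robot touching nothing.
It also fails if it takes over 67 s, if anything falls off the work surface, if the arm or the gripper's body presses on something with over 40 N, if the wrist force passes 120 N, or if a joint passes its speed limit or range.

ROBOT

A 6-joint arm with a two-finger parallel gripper is mounted at the origin on the work surface. World frame = base frame: x ahead of the robot, y to its left, z up, the work surface at z = 0. Lengths are in m, angles in rad, forces in N, time in s.
With the tool pointing down it reaches from about 0.35 to 0.775 m from the base axis. Payload 5.5 kg.
Tool frame: the origin (TCP) lies between the finger pads; the fingertips stand 25 mm ahead of it and the grasp point (between the pads) lies 6 mm ahead of it; z points along the fingers, y is the line along which they close (so a half turn about z gives the same grasp; the last joint's range is limited). The gripper opens to 85 mm and grips with 20 to 120 N. Pads are 22 mm wide; open, the fingers measure 114 mm over their backs; the gripper's body (76 mm by 85 mm) begins 54 mm behind the grasp point. The pads swing forward as they close: fully open they stand 13 mm farther back than shut.
Start: joints at [1.001, 0.313, 0.046, 1.304, 0, 1.431], TCP at [0.24, 0.523, 0.256] pointing down, gripper open.
Joint ranges: [-2.76, 2.76], [-0.86, 1.69], [-1.03, 1.26], [-2.2, 2.34], [-1.47, 1.5], [-3.14, 3.14]. Speed limits (rad/s): [2.57, 2.57, 3.14, 3.14, 3.14, 3.14].

INTERFACE

Orientations are given as a unit quaternion [x, y, z, w].
In Python, from rig import r gives the robot as it stands.
- The arm moves only by the tool move_arm, never from a script. Its argument "commands" is a list of rows, each an object of numbers: "grip": the closure, from 0 (fully open) to 1 (shut); "tx", "ty", "tz": the shift along the tool's x, y, z in m; "ax", "ay", "az": the turn, a rotation vector about the tool's x, y, z in rad. In form: [{"grip": .., "tx": .., "ty": .., "tz": .., "ax": .., "ay": .., "az": ..}, ...]. A call has exactly 10 rows; each row shifts and turns the commanded pose from where the row before left it, along the tool's axes as they then stand; what a row does not reach is not made up. A row lasts 1/8 s, in which the tool goes at most 62.5 mm and 10.7 degrees, less where a joint would pass 70% of its speed; a pose out of reach is approached as far as the arm can. A call is refused whole if a number of a shift passes 0.0625 or a number of a turn 0.188, either way. A call with a gripper value outside its range is refused whole. The fingers move at their own pace and stop on an object; "force" is the grip in N (left out, the last holds). Time passes only in rows, so rows that do not move let the fingers close, or fill a call up. It gives the time, the measured TCP pose, the force, the opening and the grip force at its end, in the units of the state.
- r.read_state(): the state, without advancing time (a new reading comes with each control period).
- r.camera(name): name is "scene" or "top" or "wrist"; returns the picture (400x640x3 uint8, red, green, blue); there is no depth.
- r.camera_params(name): a dict with "fx", "fy", "cx", "cy" (pixels), "R" (3x3) and "t" (3): a world point X has camera coordinates R X + t. Camera axes: x right, y down, z forward; pixel columns grow to the right and rows downward; lengths in m; the calibration is good to about 2 mm. A picture is of the moment at which its call begins: read the wrist's pose just before it. camera_params takes no time and is no camera call; for the wrist camera it gives the pose at the moment of the call.
- r.close_job(): hands the job in; it is judged then, once.
Trained networks look in the newest picture that a camera, given by its name, has taken for a name from the list of things; names that differ only in an ending like _2 or _b are one class to them, and where a whole thing is asked for, a point or a joint stands for the part that bears it (a point fixed in the world has none). Each returns a list of dicts, best first, with "confidence" (0 to 1); they miss things now and then, are a little off and sometimes report something else, mostly with a low value. They report only what shows in the picture. A call takes as long as a camera call. They do not tell look-alikes from the thing itself.
- r.boxes_of(camera, thing): "position" ([column, row] in pixels, amid what is visible of it).
- r.masks_of(camera, thing): "region" (400x640 bool, what is visible of it) and "position" ([column, row] in pixels, amid what is visible of it).
The state is a dict: "time_s": time; "joint_pos": joint angles; "qd": joint speeds; "tau": joint torques, N m; "tool_pos": TCP position; "tcp_rot": TCP orientation; "force": force on the tool from outside, world axes, zero at the start; "wrist_torque": the same for the moment, N m; "finger_gap": finger opening in m; "gripper_force": force on a finger pad.
Only numpy, scipy, OpenCV 4.12 (cv2) and the standard library are available. Lean on these libraries where they do the work, as an engineer would, in place of code of your own. Each camera call takes 0.05 s, during which the arm holds its last target. There are 200 camera calls.

## Working session

There is one attempt and no reset: what is moved stays moved. The work goes in short steps, Python scripts to look and compute and a tool call to move; the robot and the scene stay as the last step left them, time stands still between calls to the robot, and variables do not carry over. Pictures are saved under pics/ and viewed, at most 13 in all, crops included, and the job is handed in when it is done.

Besides the shell and the picture viewer there is one more tool, called after "Request:" as name(argument=value, ...), one argument or row to a line, values as JSON. move_arm: Moves the arm, as the interface text tells. Its arguments: {"type":"object","properties":{"commands":{"type":"array"},"force":{"type":"number"}},"required":["commands"]}

```bash
ls; mkdir -p pics; python3 - <<'E'
from rig import r
import cv2,numpy as np
s=r.read_state();print(s['time_s'],s['tool_pos'],s['tcp_rot'])
ims=[r.camera(n) for n in("scene","top")]
for n,i in zip(("scene","top"),ims):cv2.imwrite(f"pics/{n}0.png",i[:,:,::-1])
for n in("scene","top"):
  p=r.camera_params(n);print(n,p)
  for t in("lifter","lid","pan","mat"):
    print(t,[(np.round(d["position"]),round(d["confidence"],2)) for d in r.boxes_of(n,t)])
print(r.read_state()['time_s'])
E
```

```text
pics
0.0 [0.23933981 0.52229657 0.25540382] [ 2.13235502e-01  9.77000407e-01 -8.52915735e-04 -3.14052947e-04]
scene {'fx': 420.23779625275364, 'fy': 420.23779625275364, 'cx': 326.86960899633067, 'cy': 204.51458187470212, 'R': array([[-0.38100149,  0.92457396, -0.00092587],
       [ 0.69962688,  0.28764958, -0.65404889],
       [-0.60445025, -0.24984136, -0.75645171]]), 't': array([ 0.24774389, -0.24823039,  1.2903104 ])}
lifter [(array([222., 122.]), 0.78)]
lid [(array([336., 262.]), 0.85)]
pan [(array([335., 302.]), 0.72)]
mat [(array([227., 246.]), 0.95)]
top {'fx': 415.54344714258974, 'fy': 415.54344714258974, 'cx': 317.6309840185184, 'cy': 196.69033175057072, 'R': array([[-0.00130231, -0.99999791,  0.00157453],
       [-0.98865429,  0.00105104, -0.15020516],
       [ 0.15020319, -0.00175228, -0.98865359]]), 't': array([-0.07392679,  0.45717231,  1.12312187])}
lifter [(array([461., 261.]), 0.73), (array([324., 209.]), 0.63)]
lid [(array([292., 144.]), 0.76)]
pan [(array([287., 179.]), 0.61)]
mat [(array([387., 148.]), 0.61)]
0.5
```

View pics/scene0.png

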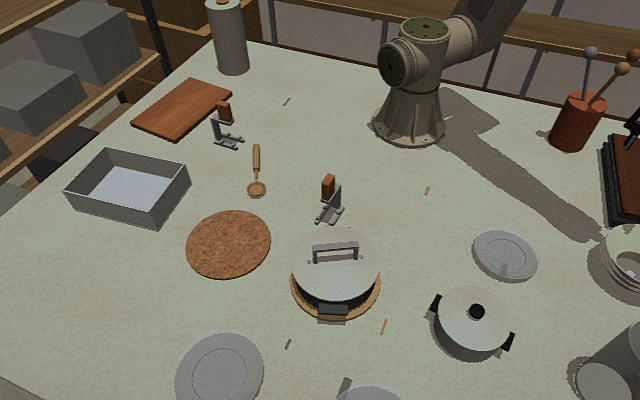

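View pics/top0.png

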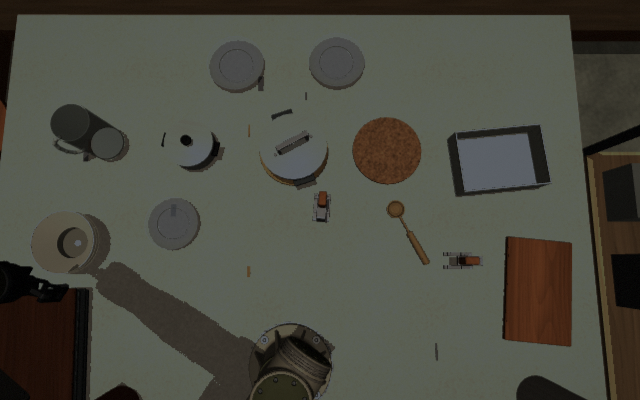

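Two lifter look-alikes: A at top (322,207) / scene (328,198), and B at top (463,261) / scene (225,125). The base axis projects to about (290,366) in top, so A is about 162 px from it and B about 202 px. A fits "nearest the base". I'll measure both and confirm A in an enlarged crop.

```bash
cat > h.py <<'E'
import numpy as np,cv2
from rig import r
def ray(n,px,z,P=None):
    P=P or r.camera_params(n);R=P["R"];c=-R.T@P["t"]
    d=R.T@np.array([(px[0]-P["cx"])/P["fx"],(px[1]-P["cy"])/P["fy"],1]);return c+d*(z-c[2])/d[2]
def proj(n,X,P=None):
    P=P or r.camera_params(n);c=np.atleast_2d(X)@P["R"].T+P["t"]
    return np.c_[c[:,0]/c[:,2]*P["fx"]+P["cx"],c[:,1]/c[:,2]*P["fy"]+P["cy"]]
E
python3 - <<'E'
from h import *
a=cv2.imread("pics/top0.png");b=cv2.imread("pics/scene0.png")
c=cv2.convertScaleAbs(cv2.resize(a[170:240,285:365],(400,350),interpolation=cv2.INTER_CUBIC),alpha=1.6)
d=cv2.resize(b[165:235,290:370],(400,350),interpolation=cv2.INTER_CUBIC)
e=cv2.convertScaleAbs(cv2.resize(a[110:160,250:330],(400,250),interpolation=cv2.INTER_CUBIC),alpha=1.6)
f=cv2.resize(b[225:275,290:370],(400,250),interpolation=cv2.INTER_CUBIC)
cv2.imwrite("pics/crop1.png",np.vstack([np.hstack([c,d]),np.hstack([e,f])]))
for px in((322,197),(470,261)):print("grip top",ray("top",px,.142))
for px in((328,177),(224,103)):print("grip top s",ray("scene",px,.142))
for n in("top","scene"):
  for t,z in(("mat",.008),("lid",.08)):
    m=r.masks_of(n,t)
    if not m:
      r.camera(n); m=r.masks_of(n,t)
    m=m[0]["region"].astype(np.uint8)
    k=max(cv2.findContours(m,0,1)[0],key=cv2.contourArea)[:,0]
    w=np.array([ray(n,p+.0,z)[:2] for p in k]);print(n,t,cv2.fitEllipse((w*1000).astype(np.float32)),cv2.minEnclosingCircle((w*1000).astype(np.float32)))
E
```

```text
grip top [ 0.43996351 -0.08530517  0.142     ]
grip top [ 0.27982995 -0.45011233  0.142     ]
grip top s [ 0.43476139 -0.08591522  0.142     ]
grip top s [ 0.28399792 -0.44815874  0.142     ]
top mat ((598.3645629882812, -273.35992431640625), (195.841552734375, 197.0104217529297), 70.99799346923828) ((598.37548828125, -273.9346008300781), 99.95333099365234)
top lid ((592.0518798828125, -7.3389739990234375), (178.926025390625, 181.1910858154297), 177.340576171875) ((592.3981323242188, -7.1896772384643555), 92.8663101196289)
scene mat ((601.6576538085938, -272.1397399902344), (195.58578491210938, 201.60133361816406), 151.6345672607422) ((602.9002075195312, -272.4287109375), 103.27668762207031)
scene lid ((597.9452514648438, -4.528005123138428), (180.88531494140625, 183.34573364257812), 109.5963134765625) ((598.2477416992188, -4.94665002822876), 93.20284271240234)
```

View pics/crop1.png

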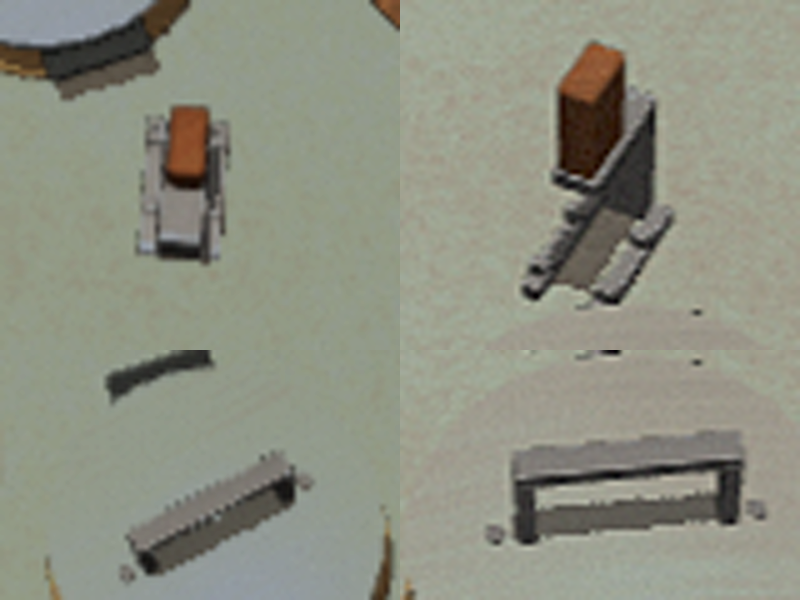

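The enlarged crop confirms that A is a C-shaped lifter. Its grip is at top ≈(322,198), its prongs point to about world +x (yaw ≈ -5°), and its origin is 0.44 m from the base against 0.53 m for B. The loop bar runs from ≈(276,149) to ≈(307,131) in top, so the loop yaw is about +30°. I'll move over A now.

Request:
move_arm(
  commands=[
    {"grip": 0, "tx": -0.036, "ty": -0.0393, "tz": -0.004},
    {"grip": 0, "tx": -0.036, "ty": -0.0393, "tz": -0.004},
    {"grip": 0, "tx": -0.036, "ty": -0.0393, "tz": -0.004},
    {"grip": 0, "tx": -0.036, "ty": -0.0393, "tz": -0.004},
    {"grip": 0, "tx": -0.036, "ty": -0.0393, "tz": -0.004},
    {"grip": 0, "tx": -0.036, "ty": -0.0393, "tz": -0.004},
    {"grip": 0, "tx": -0.036, "ty": -0.0393, "tz": -0.004},
    {"grip": 0, "tx": -0.036, "ty": -0.0393, "tz": -0.004},
    {"grip": 0, "tx": -0.036, "ty": -0.0393, "tz": -0.004},
    {"grip": 0, "tx": -0.036, "ty": -0.0393, "tz": -0.004},
  ],
)

```text
invalid input at $.commands[0]: expected keys grip, tx, ty, tz, ax, ay, az
```

Request:
move_arm(
  commands=[
    {"tx": -0.036, "ty": -0.0393, "tz": -0.004, "grip": 0},
    {"tx": -0.036, "ty": -0.0393, "tz": -0.004, "grip": 0},
    {"az": -0.0855, "grip": 0},
    {"az": -0.0855, "grip": 0},
    {"az": -0.0855, "grip": 0},
    {"az": -0.0855, "grip": 0},
    {"grip": 0},
    {"grip": 0},
    {"grip": 0},
    {"grip": 0},
  ],
)

```text
invalid input at $.commands[0]: expected keys grip, tx, ty, tz, ax, ay, az
```

```bash
cat >> h.py <<'E'
from scipy.spatial.transform import Rotation as Ro
def pose():
    s=r.read_state();return s,np.array(s["tool_pos"]),Ro.from_quat(s["tcp_rot"]).as_matrix()
E
python3 - <<'E'
from h import *
s,p,R=pose();print(s['time_s'],p,R,s['joint_pos'],s['force'])
P=r.camera_params("wrist");i=r.camera("wrist");cv2.imwrite("pics/w1.png",i[:,:,::-1]);print(P, -P["R"].T@P["t"])
print([(d["position"],d["confidence"]) for d in r.boxes_of("wrist","lifter")])
E
```

```text
0.7 [0.23964325 0.52273688 0.25633259] [[-9.09049711e-01  4.16687669e-01  1.01101890e-04]
 [ 4.16687678e-01  9.09049707e-01  9.66878876e-05]
 [-5.16179929e-05  1.30022008e-04 -9.99999990e-01]] [ 1.00139126e+00  3.13191299e-01  4.61108657e-02  1.30357995e+00
 -3.30227783e-05  1.43118980e+00] [-0.32852965  0.96963182  0.19555364]
{'fx': 316.24651369580494, 'fy': 316.24651369580494, 'cx': 316.46409209587205, 'cy': 200.92040192467044, 'R': array([[ 4.16049549e-01,  9.09341922e-01, -2.05096275e-04],
       [ 8.75498325e-01, -4.00504169e-01,  2.70368441e-01],
       [ 2.45775216e-01, -1.12666229e-01, -9.62756908e-01]]), 't': array([-0.57527177, -0.03579401,  0.37846061])} [0.17766292 0.55142282 0.37392515]
[]
```

View pics/w1.png

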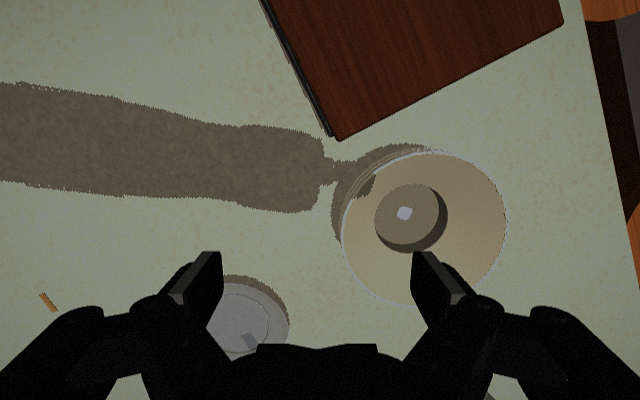

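The wrist view shows only the crockery at the start pose, with no lifter, because both moves were refused for missing keys. I'll resend with every key.

Request:
move_arm(
  commands=[
    {"grip": 0, "tx": -0.036, "ty": -0.0393, "tz": -0.004, "ax": 0, "ay": 0, "az": 0},
    {"grip": 0, "tx": -0.036, "ty": -0.0393, "tz": -0.004, "ax": 0, "ay": 0, "az": 0},
    {"grip": 0, "tx": -0.036, "ty": -0.0393, "tz": -0.004, "ax": 0, "ay": 0, "az": 0},
    {"grip": 0, "tx": -0.036, "ty": -0.0393, "tz": -0.004, "ax": 0, "ay": 0, "az": 0},
    {"grip": 0, "tx": -0.036, "ty": -0.0393, "tz": -0.004, "ax": 0, "ay": 0, "az": 0},
    {"grip": 0, "tx": -0.036, "ty": -0.0393, "tz": -0.004, "ax": 0, "ay": 0, "az": 0},
    {"grip": 0, "tx": -0.036, "ty": -0.0393, "tz": -0.004, "ax": 0, "ay": 0, "az": 0},
    {"grip": 0, "tx": -0.036, "ty": -0.0393, "tz": -0.004, "ax": 0, "ay": 0, "az": 0},
    {"grip": 0, "tx": -0.036, "ty": -0.0393, "tz": -0.004, "ax": 0, "ay": 0, "az": 0},
    {"grip": 0, "tx": -0.036, "ty": -0.0393, "tz": -0.004, "ax": 0, "ay": 0, "az": 0},
  ],
)

```text
time_s: 2.05
tool_pos: [0.4034, 0.0137, 0.2968]
tcp_rot: [0.213, 0.977, 0.0, 0.001]
force: [1.5, 0.6, 0.7]
finger_gap: 0.0852
gripper_force: 0.0
```

Request:
move_arm(
  commands=[
    {"grip": 0, "tx": -0.036, "ty": -0.0393, "tz": -0.004, "ax": 0, "ay": 0, "az": 0},
    {"grip": 0, "tx": -0.036, "ty": -0.0393, "tz": -0.004, "ax": 0, "ay": 0, "az": 0},
    {"grip": 0, "tx": 0, "ty": 0, "tz": 0, "ax": 0, "ay": 0, "az": -0.0855},
    {"grip": 0, "tx": 0, "ty": 0, "tz": 0, "ax": 0, "ay": 0, "az": -0.0855},
    {"grip": 0, "tx": 0, "ty": 0, "tz": 0, "ax": 0, "ay": 0, "az": -0.0855},
    {"grip": 0, "tx": 0, "ty": 0, "tz": 0, "ax": 0, "ay": 0, "az": -0.0855},
    {"grip": 0, "tx": 0, "ty": 0, "tz": 0, "ax": 0, "ay": 0, "az": 0},
    {"grip": 0, "tx": 0, "ty": 0, "tz": 0, "ax": 0, "ay": 0, "az": 0},
    {"grip": 0, "tx": 0, "ty": 0, "tz": 0, "ax": 0, "ay": 0, "az": 0},
    {"grip": 0, "tx": 0, "ty": 0, "tz": 0, "ax": 0, "ay": 0, "az": 0},
  ],
)

```text
time_s: 3.3
tool_pos: [0.4358, -0.086, 0.3043]
tcp_rot: [0.044, 0.999, 0.0, 0.0]
force: [0.5, -0.1, -0.2]
finger_gap: 0.0854
gripper_force: 0.0
```

```bash
python3 - <<'E'
from h import *
s,p,R=pose();print(s['time_s'],p,R.round(4),s['joint_pos'],s['force'])
P=r.camera_params("wrist");i=r.camera("wrist");cv2.imwrite("pics/w2.png",i[:,:,::-1])
np.savez("w2.npz",**P)
print([(d["position"],d["confidence"]) for d in r.boxes_of("wrist","lifter")])
E
```

```text
3.3 [ 0.43580439 -0.08595933  0.30429311] [[-9.961e-01  8.800e-02  0.000e+00]
 [ 8.800e-02  9.961e-01  1.000e-04]
 [-0.000e+00  1.000e-04 -1.000e+00]] [-3.75886581e-01  4.79303566e-02 -1.62374461e-01  1.36047676e+00
  9.00292426e-05 -2.87744042e-01] [ 0.48464224 -0.11582356 -0.24373276]
[([319.2, 167.7], 0.93), ([15.6, 76.9], 0.81)]
```

View pics/w2.png

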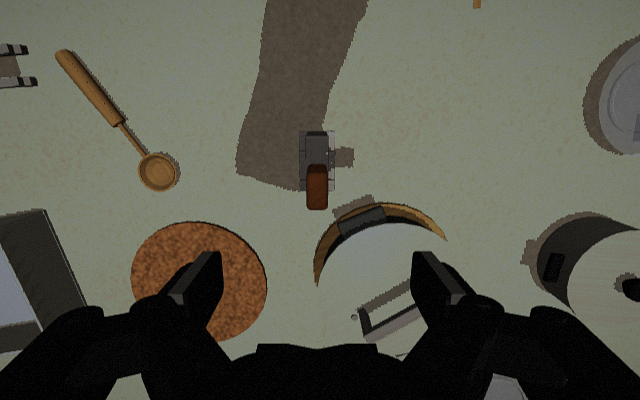

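The wrist view shows lifter A at (319,170), its grip at about (317,187), squared up with the jaws. The pan lid is below right, with its loop bar at ≈(385,310), and the cork mat is at (198,280). I'll fit the grip's wood silhouette across the three views.

```bash
python3 - <<'E'
from h import *
from scipy.optimize import minimize
P={"w":dict(np.load("w2.npz")),"t":r.camera_params("top"),"s":r.camera_params("scene")}
I={"w":("pics/w2.png",(300,157,335,217)),"t":("pics/top0.png",(310,185,335,212)),"s":("pics/scene0.png",(312,165,345,210))}
M={}
for k,(f,(a,b,c,d)) in I.items():
    im=cv2.imread(f).astype(int);m=np.zeros(im.shape[:2],np.uint8)
    sub=im[b:d,a:c];m[b:d,a:c]=(sub[...,2]>sub[...,0]*2+8)
    M[k]=m;ys,xs=np.nonzero(m);print(k,m.sum(),xs.min(),xs.max(),ys.min(),ys.max())
B=np.array([[x,y,z] for x in(-.018,.018) for y in(-.01,.01) for z in(.086,.142)])
def iou(q,k,S=8):
    c,s=np.cos(q[2]),np.sin(q[2]);W=np.c_[q[0]+c*B[:,0]-s*B[:,1],q[1]+s*B[:,0]+c*B[:,1],B[:,2]]
    u=proj(k,W,P[k]);h=cv2.convexHull(u.astype(np.float32))
    a=np.zeros((400*4,640*4),np.uint8);cv2.fillConvexPoly(a,np.round((h+.5)*64).astype(int),1,shift=4)
    b=cv2.resize(M[k],None,fx=4,fy=4,interpolation=0)
    x0,y0=int(u[:,0].min()*4)-60,int(u[:,1].min()*4)-60
    a=a[max(y0,0):y0+500,x0:x0+400];b=b[max(y0,0):y0+500,x0:x0+400]
    return (a&b).sum()/(a|b).sum()
x0=[.437,-.086,-.088]
for ks in("w","t","s","wts"):
    o=minimize(lambda q:-sum(iou(q,k) for k in ks)/len(ks),x0,method="Nelder-Mead",options=dict(initial_simplex=[x0,[.445,-.086,-.088],[.437,-.08,-.088],[.437,-.086,0]],xatol=2e-4))
    print(ks,o.x.round(4),o.fun)
# loop bar: from wrist & top pictures
print(ray("t",(276,149),.128,P["t"]),ray("t",(307,131),.128,P["t"]))
for n,fn in(("t","pics/top0.png"),):pass
w=cv2.convertScaleAbs(cv2.resize(cv2.imread("pics/w2.png")[260:360,330:430],(600,600),interpolation=2),alpha=1.5);cv2.imwrite("pics/loop.png",w)
E
```

```text
w 898 306 327 164 209
t 100 319 325 192 206
s 242 322 334 174 200
w [ 0.4368 -0.086  -0.0772] -0.8549327621087707
t [ 0.4394 -0.0848 -0.0168] -0.724966017217943
s [ 0.4377 -0.086   0.1832] -0.7756669361358125
wts [ 0.4381 -0.0855 -0.0175] -0.7529227479843369
[0.56860075 0.03392591 0.128     ] [ 0.61710573 -0.04665988  0.128     ]
```

View pics/loop.png

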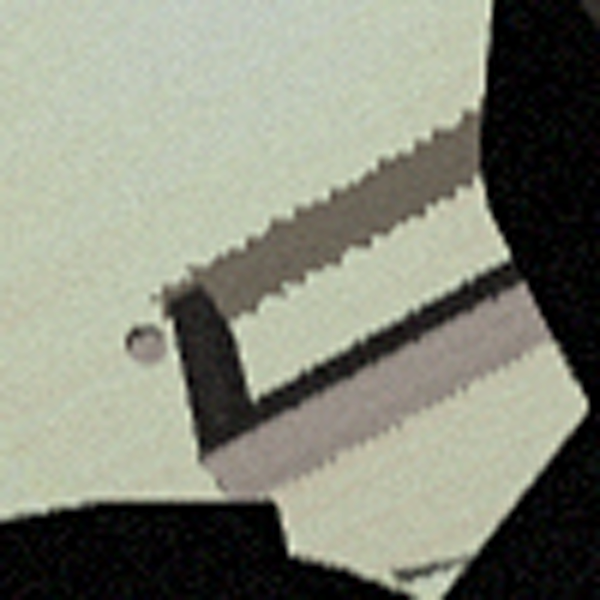

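The crop shows the loop's left leg at (363,330) and the bar's near top edge rising rightward to (417,308), so yaw is about 30°. Next I'll descend and grasp.

Request:
move_arm(
  commands=[
    {"grip": 0, "tx": -0.001, "ty": 0, "tz": 0.045, "ax": 0, "ay": 0, "az": 0},
    {"grip": 0, "tx": 0, "ty": 0, "tz": 0.045, "ax": 0, "ay": 0, "az": 0},
    {"grip": 0, "tx": 0, "ty": 0, "tz": 0.045, "ax": 0, "ay": 0, "az": 0},
    {"grip": 0, "tx": 0, "ty": 0, "tz": 0.03, "ax": 0, "ay": 0, "az": 0},
    {"grip": 0, "tx": 0, "ty": 0, "tz": 0.018, "ax": 0, "ay": 0, "az": 0},
    {"grip": 0, "tx": 0, "ty": 0, "tz": 0, "ax": 0, "ay": 0, "az": 0},
    {"grip": 1, "tx": 0, "ty": 0, "tz": 0, "ax": 0, "ay": 0, "az": 0},
    {"grip": 1, "tx": 0, "ty": 0, "tz": 0, "ax": 0, "ay": 0, "az": 0},
    {"grip": 1, "tx": 0, "ty": 0, "tz": 0, "ax": 0, "ay": 0, "az": 0},
    {"grip": 1, "tx": 0, "ty": 0, "tz": 0, "ax": 0, "ay": 0, "az": 0},
  ],
  force=80,
)

```text
time_s: 4.65
tool_pos: [0.4374, -0.0861, 0.122]
tcp_rot: [0.044, 0.999, -0.0, 0.001]
force: [0.7, 0.7, -0.0]
finger_gap: 0.0191
gripper_force: 78.0
```

Request:
move_arm(
  commands=[
    {"grip": 1, "tx": 0, "ty": 0, "tz": 0, "ax": 0, "ay": 0, "az": 0},
    {"grip": 1, "tx": 0, "ty": 0, "tz": 0, "ax": 0, "ay": 0, "az": 0},
    {"grip": 1, "tx": 0, "ty": 0, "tz": 0, "ax": 0, "ay": 0, "az": 0},
    {"grip": 1, "tx": 0, "ty": 0, "tz": 0, "ax": 0, "ay": 0, "az": 0},
    {"grip": 1, "tx": 0, "ty": 0, "tz": 0, "ax": 0, "ay": 0, "az": 0},
    {"grip": 1, "tx": 0, "ty": 0, "tz": 0, "ax": 0, "ay": 0, "az": 0},
    {"grip": 1, "tx": 0, "ty": 0, "tz": 0, "ax": 0, "ay": 0, "az": 0},
    {"grip": 1, "tx": 0, "ty": 0, "tz": 0, "ax": 0, "ay": 0, "az": 0},
    {"grip": 1, "tx": 0, "ty": 0, "tz": 0, "ax": 0, "ay": 0, "az": 0},
    {"grip": 1, "tx": 0, "ty": 0, "tz": 0, "ax": 0, "ay": 0, "az": 0},
  ],
)

```text
time_s: 5.9
tool_pos: [0.4375, -0.0861, 0.122]
tcp_rot: [0.044, 0.999, -0.0, 0.001]
force: [-0.4, 1.3, 5.0]
finger_gap: 0.0189
gripper_force: 78.5
```

```bash
python3 - <<'E'
from h import *
s,p,R=pose();print(s['time_s'],p,R.round(4),s['finger_gap'],s['gripper_force'],s['force'])
P=dict(np.load("w2.npz"))
f=lambda u,v,z:ray("w",(330+(u-2.5)/6,260+(v-2.5)/6),z,P)
a,b=f(203,458,.128),f(525,288,.128);c,d=f(230,498,.128),f(555,345,.128)
print(a,b,c,d);print([np.degrees(np.arctan2(-(q-p_)[0],(q-p_)[1])) for p_,q in((a,b),(c,d))])
T=r.camera_params("top")
print(proj("t",[a,b,c,d],T))
E
```

```text
5.9 [ 0.43748056 -0.08614145  0.12195884] [[-9.962e-01  8.750e-02  1.600e-03]
 [ 8.750e-02  9.962e-01 -2.000e-04]
 [-1.700e-03 -0.000e+00 -1.000e+00]] 0.018915789282383397 78.49642753601074 [-0.40693658  1.31712892  4.97082985]
[ 0.60772355 -0.04920212  0.128     ] [0.57707532 0.0094724  0.128     ] [ 0.61683807 -0.04466486  0.128     ] [0.58931461 0.01481179 0.128     ]
[np.float64(27.580007460438047), np.float64(24.832846301892143)]
[[307.96195302 134.45705535]
 [285.42699824 145.83399737]
 [306.23865568 131.09911038]
 [283.43037466 141.28781556]]
```

The grasp is good: gap 18.9 mm, grip force 78 N. Loop: centre ≈(0.593,-0.006), yaw ≈28°. Next I'll raise the lifter, turn it and bring it to the pre-insert point.

Request:
move_arm(
  commands=[
    {"grip": 1, "tx": 0, "ty": 0, "tz": -0.025, "ax": 0, "ay": 0, "az": 0},
    {"grip": 1, "tx": 0, "ty": 0, "tz": -0.043, "ax": 0, "ay": 0, "az": 0},
    {"grip": 1, "tx": 0, "ty": 0, "tz": -0.042, "ax": 0, "ay": 0, "az": 0},
    {"grip": 1, "tx": 0, "ty": 0, "tz": 0, "ax": 0, "ay": 0, "az": -0.144},
    {"grip": 1, "tx": 0, "ty": 0, "tz": 0, "ax": 0, "ay": 0, "az": -0.144},
    {"grip": 1, "tx": 0, "ty": 0, "tz": 0, "ax": 0, "ay": 0, "az": -0.144},
    {"grip": 1, "tx": 0, "ty": 0, "tz": 0, "ax": 0, "ay": 0, "az": -0.144},
    {"grip": 1, "tx": -0.035, "ty": -0.001, "tz": 0, "ax": 0, "ay": 0, "az": 0},
    {"grip": 1, "tx": -0.035, "ty": -0.001, "tz": 0, "ax": 0, "ay": 0, "az": 0},
    {"grip": 1, "tx": -0.025, "ty": 0, "tz": 0, "ax": 0, "ay": 0, "az": 0},
  ],
)

```text
time_s: 7.15
tool_pos: [0.5223, -0.0427, 0.2304]
tcp_rot: [-0.242, 0.97, 0.0, -0.001]
force: [-0.5, 0.2, -1.6]
finger_gap: 0.0194
gripper_force: 78.4
```

Request:
move_arm(
  commands=[
    {"grip": 1, "tx": 0, "ty": 0, "tz": 0.01, "ax": 0, "ay": 0, "az": 0},
    {"grip": 1, "tx": 0, "ty": 0, "tz": 0.01, "ax": 0, "ay": 0, "az": 0},
    {"grip": 1, "tx": 0, "ty": 0, "tz": 0, "ax": 0, "ay": 0, "az": 0},
    {"grip": 1, "tx": 0, "ty": 0, "tz": 0, "ax": 0, "ay": 0, "az": 0},
    {"grip": 1, "tx": 0, "ty": 0, "tz": 0, "ax": 0, "ay": 0, "az": 0},
    {"grip": 1, "tx": 0, "ty": 0, "tz": 0, "ax": 0, "ay": 0, "az": 0},
    {"grip": 1, "tx": 0, "ty": 0, "tz": 0, "ax": 0, "ay": 0, "az": 0},
    {"grip": 1, "tx": 0, "ty": 0, "tz": 0, "ax": 0, "ay": 0, "az": 0},
    {"grip": 1, "tx": 0, "ty": 0, "tz": 0, "ax": 0, "ay": 0, "az": 0},
    {"grip": 1, "tx": 0, "ty": 0, "tz": 0, "ax": 0, "ay": 0, "az": 0},
  ],
)

```text
time_s: 8.4
tool_pos: [0.5217, -0.0432, 0.2113]
tcp_rot: [-0.242, 0.97, 0.0, 0.0]
force: [-0.2, 0.2, -2.1]
finger_gap: 0.0192
gripper_force: 78.4
```

```bash
python3 - <<'E'
from h import *
s,p,R=pose();print(s['time_s'],p,R.round(4),s['finger_gap'],s['force'])
a=r.camera("scene")[:,:,::-1];t=r.camera("top")[:,:,::-1]
cv2.imwrite("pics/s3.png",a);cv2.imwrite("pics/t3.png",t)
ca=cv2.resize(a[170:270,290:390],(400,400),interpolation=2);ct=cv2.resize(t[110:210,250:350],(400,400),interpolation=2)
# overlay predicted bar top outline
c=np.array([.593,-.006]);y=np.radians(28);ex=np.array([np.cos(y),np.sin(y)]);ey=np.array([-ex[1],ex[0]])
W=np.array([[*(c+i*.007*ex+j*.046*ey),.128] for i,j in((1,1),(1,-1),(-1,-1),(-1,1))])
for im,n,o in((ca,"scene",(290,170)),(ct,"top",(250,110))):
    u=((proj(n,W)-o+.5)*4);cv2.polylines(im,[np.round(u*16).astype(int)],True,(0,0,255),1,shift=4)
cv2.imwrite("pics/c3.png",np.hstack([ca,cv2.convertScaleAbs(ct,alpha=1.6)]))
E
```

```text
8.4 [ 0.52165112 -0.04324994  0.21127969] [[-8.832e-01 -4.691e-01 -0.000e+00]
 [-4.691e-01  8.832e-01  1.000e-04]
 [-0.000e+00  1.000e-04 -1.000e+00]] 0.01915611746994287 [-0.24070596  0.16784968 -2.13087268]
```

View pics/c3.png

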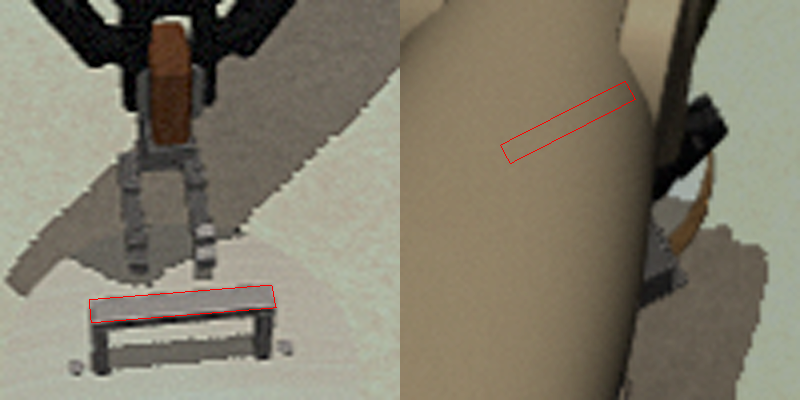

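The predicted bar outline (red) lies on the bar in the scene picture, crop centre (183,303). The lifter hangs upright with its prongs level in front of the loop. Insert along the loop axis.

Request:
move_arm(
  commands=[
    {"grip": 1, "tx": -0.015, "ty": 0, "tz": -0.002, "ax": 0, "ay": 0, "az": 0},
    {"grip": 1, "tx": -0.02, "ty": 0, "tz": 0, "ax": 0, "ay": 0, "az": 0},
    {"grip": 1, "tx": -0.02, "ty": 0, "tz": 0, "ax": 0, "ay": 0, "az": 0},
    {"grip": 1, "tx": -0.015, "ty": 0, "tz": 0, "ax": 0, "ay": 0, "az": 0},
    {"grip": 1, "tx": -0.01, "ty": 0, "tz": 0, "ax": 0, "ay": 0, "az": 0},
    {"grip": 1, "tx": 0, "ty": 0, "tz": 0, "ax": 0, "ay": 0, "az": 0},
    {"grip": 1, "tx": 0, "ty": 0, "tz": 0, "ax": 0, "ay": 0, "az": 0},
    {"grip": 1, "tx": 0, "ty": 0, "tz": 0, "ax": 0, "ay": 0, "az": 0},
    {"grip": 1, "tx": 0, "ty": 0, "tz": 0, "ax": 0, "ay": 0, "az": 0},
    {"grip": 1, "tx": 0, "ty": 0, "tz": 0, "ax": 0, "ay": 0, "az": 0},
  ],
)

```text
time_s: 9.75
tool_pos: [0.5922, -0.0059, 0.2134]
tcp_rot: [-0.242, 0.97, 0.0, 0.0]
force: [0.5, -0.8, -1.9]
finger_gap: 0.0191
gripper_force: 78.4
```

```bash
python3 - <<'E'
from h import *
s,p,R=pose();print(s['time_s'],p,s['finger_gap'],s['force'])
a=r.camera("scene")[:,:,::-1];cv2.imwrite("pics/s4.png",a)
cv2.imwrite("pics/c4.png",cv2.resize(a[180:280,280:400],(720,600),interpolation=2))
E
```

```text
9.75 [ 0.59216977 -0.00590678  0.21343628] 0.019144305750435662 [ 0.5324329  -0.80723132 -1.92228076]
```

View pics/c4.png

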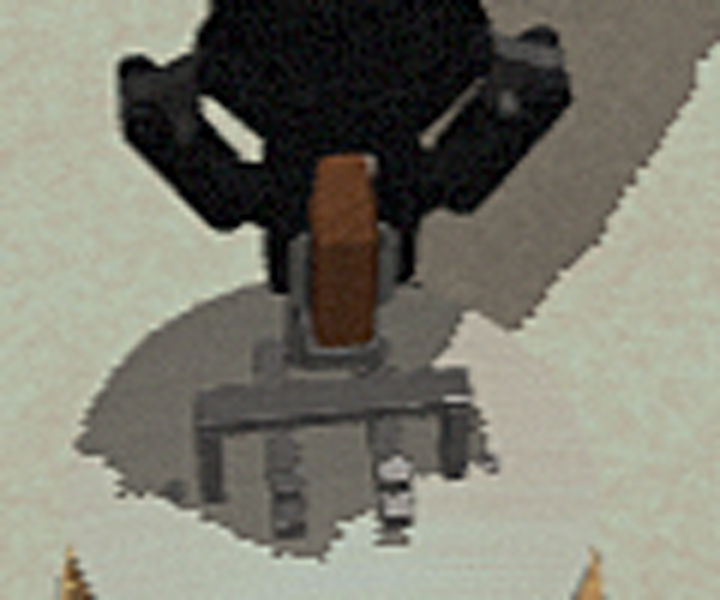

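The prongs pass under the bar, at crop (288,490) and (395,490), centred between the legs. Now I'll lift gently.

Request:
move_arm(
  commands=[
    {"grip": 1, "tx": 0, "ty": 0, "tz": -0.007, "ax": 0, "ay": 0, "az": 0},
    {"grip": 1, "tx": 0, "ty": 0, "tz": -0.007, "ax": 0, "ay": 0, "az": 0},
    {"grip": 1, "tx": 0, "ty": 0, "tz": -0.002, "ax": 0, "ay": 0, "az": 0},
    {"grip": 1, "tx": 0, "ty": 0, "tz": -0.002, "ax": 0, "ay": 0, "az": 0},
    {"grip": 1, "tx": 0, "ty": 0, "tz": -0.002, "ax": 0, "ay": 0, "az": 0},
    {"grip": 1, "tx": 0, "ty": 0, "tz": -0.003, "ax": 0, "ay": 0, "az": 0},
    {"grip": 1, "tx": 0, "ty": 0, "tz": -0.004, "ax": 0, "ay": 0, "az": 0},
    {"grip": 1, "tx": 0, "ty": 0, "tz": -0.006, "ax": 0, "ay": 0, "az": 0},
    {"grip": 1, "tx": 0, "ty": 0, "tz": -0.006, "ax": 0, "ay": 0, "az": 0},
    {"grip": 1, "tx": 0, "ty": 0, "tz": -0.006, "ax": 0, "ay": 0, "az": 0},
  ],
)

```text
time_s: 11.05
tool_pos: [0.5924, -0.0058, 0.2589]
tcp_rot: [-0.242, 0.97, -0.0, 0.0]
force: [0.7, -0.1, -7.2]
finger_gap: 0.0195
gripper_force: 78.2
```

Request:
move_arm(
  commands=[
    {"grip": 1, "tx": 0, "ty": 0, "tz": -0.005, "ax": 0, "ay": 0, "az": 0},
    {"grip": 1, "tx": 0, "ty": 0, "tz": -0.005, "ax": 0, "ay": 0, "az": 0},
    {"grip": 1, "tx": 0, "ty": 0, "tz": -0.005, "ax": 0, "ay": 0, "az": 0},
    {"grip": 1, "tx": 0, "ty": 0, "tz": -0.005, "ax": 0, "ay": 0, "az": 0},
    {"grip": 1, "tx": 0, "ty": 0, "tz": -0.003, "ax": 0, "ay": 0, "az": 0},
    {"grip": 1, "tx": 0, "ty": 0, "tz": 0, "ax": 0, "ay": 0, "az": 0},
    {"grip": 1, "tx": 0, "ty": 0, "tz": 0, "ax": 0, "ay": 0, "az": 0},
    {"grip": 1, "tx": 0, "ty": 0, "tz": 0, "ax": 0, "ay": 0, "az": 0},
    {"grip": 1, "tx": 0, "ty": 0, "tz": 0, "ax": 0, "ay": 0, "az": 0},
    {"grip": 1, "tx": 0, "ty": 0, "tz": 0, "ax": 0, "ay": 0, "az": 0},
  ],
)

```text
time_s: 12.3
tool_pos: [0.5923, -0.0058, 0.2812]
tcp_rot: [-0.242, 0.97, 0.0, -0.0]
force: [-0.0, 0.5, -5.8]
finger_gap: 0.019
gripper_force: 78.2
```

```bash
python3 - <<'E'
from h import *
s,p,R=pose();print(s['time_s'],p,R.round(4).tolist(),s['finger_gap'],s['force'],s['wrist_torque'])
a=r.camera("scene")[:,:,::-1];cv2.imwrite("pics/s5.png",a)
for t,z in(("lid",p[2]-.122-.046+.016),):
  for n in("scene",):
    m=r.masks_of(n,t)[0]["region"].astype(np.uint8)
    k=max(cv2.findContours(m,0,1)[0],key=cv2.contourArea)[:,0]
    k=cv2.convexHull(k)[:,0]
    w=np.array([ray(n,q+.0,z)[:2] for q in k]);print(n,t,cv2.fitEllipse((w*1000).astype(np.float32)),cv2.minEnclosingCircle((w*1000).astype(np.float32)))
cv2.imwrite("pics/c5.png",cv2.resize(a[140:300,240:440],(750,600),interpolation=2))
E
```

```text
12.3 [ 0.59229666 -0.00575453  0.28123981] [[-0.8832, -0.469, -0.0], [-0.469, 0.8832, 0.0001], [-0.0, 0.0001, -1.0]] 0.01898301782266754 [-0.03617556  0.46408201 -5.80015521] [ 0.03039173 -0.06121003  0.01542358]
scene lid ((598.1312866210938, -4.814398765563965), (186.0543670654297, 188.70849609375), 101.72696685791016) ((598.2979125976562, -3.6903913021087646), 95.27754211425781)
```

View pics/c5.png

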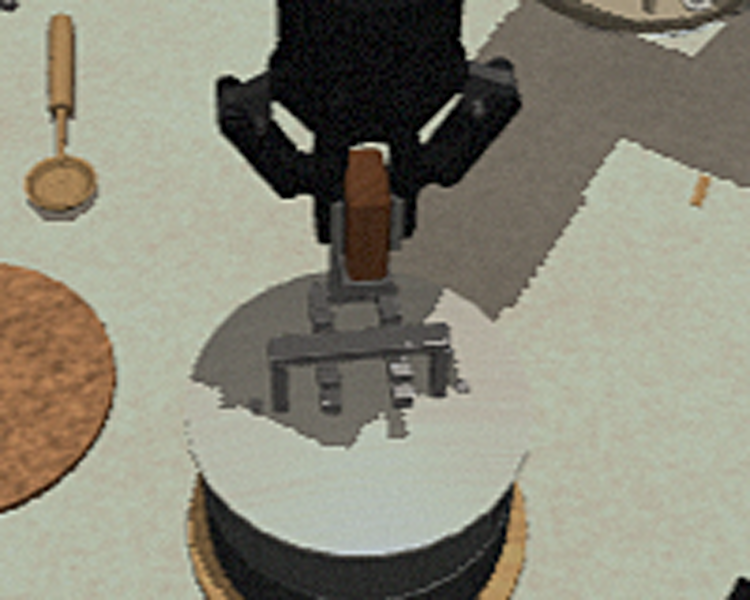

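The lid is off, level and resting between the stops, with its bar at crop (360,345). The lid's underside is about 43 mm above the rim. I'll carry it to the mat smoothly.

Request:
move_arm(
  commands=[
    {"grip": 1, "tx": 0.002, "ty": -0.004, "tz": 0, "ax": 0, "ay": 0, "az": 0},
    {"grip": 1, "tx": 0.004, "ty": -0.008, "tz": 0, "ax": 0, "ay": 0, "az": 0},
    {"grip": 1, "tx": 0.005, "ty": -0.01, "tz": 0, "ax": 0, "ay": 0, "az": 0},
    {"grip": 1, "tx": 0.006, "ty": -0.012, "tz": 0, "ax": 0, "ay": 0, "az": 0},
    {"grip": 1, "tx": 0.007, "ty": -0.014, "tz": 0, "ax": 0, "ay": 0, "az": 0},
    {"grip": 1, "tx": 0.007, "ty": -0.014, "tz": 0, "ax": 0, "ay": 0, "az": 0},
    {"grip": 1, "tx": 0.007, "ty": -0.014, "tz": 0, "ax": 0, "ay": 0, "az": 0},
    {"grip": 1, "tx": 0.007, "ty": -0.014, "tz": 0, "ax": 0, "ay": 0, "az": 0},
    {"grip": 1, "tx": 0.007, "ty": -0.014, "tz": 0, "ax": 0, "ay": 0, "az": 0},
    {"grip": 1, "tx": 0.007, "ty": -0.014, "tz": 0, "ax": 0, "ay": 0, "az": 0},
  ],
)

```text
time_s: 13.65
tool_pos: [0.5956, -0.1387, 0.2813]
tcp_rot: [-0.242, 0.97, 0.0, 0.0]
force: [0.4, -0.0, -6.7]
finger_gap: 0.0191
gripper_force: 78.3
```

Request:
move_arm(
  commands=[
    {"grip": 1, "tx": 0.007, "ty": -0.014, "tz": 0, "ax": 0, "ay": 0, "az": 0},
    {"grip": 1, "tx": 0.007, "ty": -0.014, "tz": 0, "ax": 0, "ay": 0, "az": 0},
    {"grip": 1, "tx": 0.007, "ty": -0.014, "tz": 0, "ax": 0, "ay": 0, "az": 0},
    {"grip": 1, "tx": 0.007, "ty": -0.014, "tz": 0, "ax": 0, "ay": 0, "az": 0},
    {"grip": 1, "tx": 0.007, "ty": -0.014, "tz": 0, "ax": 0, "ay": 0, "az": 0},
    {"grip": 1, "tx": 0.007, "ty": -0.014, "tz": 0, "ax": 0, "ay": 0, "az": 0},
    {"grip": 1, "tx": 0.007, "ty": -0.012, "tz": 0, "ax": 0, "ay": 0, "az": 0},
    {"grip": 1, "tx": 0.006, "ty": -0.01, "tz": 0, "ax": 0, "ay": 0, "az": 0},
    {"grip": 1, "tx": 0.004, "ty": -0.008, "tz": 0, "ax": 0, "ay": 0, "az": 0},
    {"grip": 1, "tx": 0.002, "ty": -0.006, "tz": 0, "ax": 0, "ay": 0, "az": 0},
  ],
)

```text
time_s: 14.9
tool_pos: [0.5979, -0.2727, 0.2813]
tcp_rot: [-0.242, 0.97, 0.0, 0.0]
force: [0.8, 1.5, -6.8]
finger_gap: 0.0191
gripper_force: 78.3
```

Request:
move_arm(
  commands=[
    {"grip": 1, "tx": 0, "ty": 0, "tz": 0.006, "ax": 0, "ay": 0, "az": 0},
    {"grip": 1, "tx": 0, "ty": 0, "tz": 0.01, "ax": 0, "ay": 0, "az": 0},
    {"grip": 1, "tx": 0, "ty": 0, "tz": 0.012, "ax": 0, "ay": 0, "az": 0},
    {"grip": 1, "tx": 0, "ty": 0, "tz": 0.012, "ax": 0, "ay": 0, "az": 0},
    {"grip": 1, "tx": 0, "ty": 0, "tz": 0.012, "ax": 0, "ay": 0, "az": 0},
    {"grip": 1, "tx": 0, "ty": 0, "tz": 0.012, "ax": 0, "ay": 0, "az": 0},
    {"grip": 1, "tx": 0, "ty": 0, "tz": 0.009, "ax": 0, "ay": 0, "az": 0},
    {"grip": 1, "tx": 0, "ty": 0, "tz": 0.006, "ax": 0, "ay": 0, "az": 0},
    {"grip": 1, "tx": 0, "ty": 0, "tz": 0, "ax": 0, "ay": 0, "az": 0},
    {"grip": 1, "tx": 0, "ty": 0, "tz": 0, "ax": 0, "ay": 0, "az": 0},
  ],
)

```text
time_s: 16.15
tool_pos: [0.5982, -0.2724, 0.2028]
tcp_rot: [-0.242, 0.97, -0.0, 0.0]
force: [0.3, -0.3, -6.5]
finger_gap: 0.0194
gripper_force: 78.3
```

```bash
python3 - <<'E'
from h import *
s,p,R=pose();print(s['time_s'],p,R.round(4).tolist(),s['finger_gap'],s['force'],s['wrist_torque'])
for n in("scene","top"):
    a=r.camera(n)[:,:,::-1];cv2.imwrite(f"pics/{n}6.png",a)
    for t,z in(("lid",p[2]-.122-.046+.016),("mat",.008)):
      M=r.masks_of(n,t)
      if not M:print(n,t,"none");continue
      k=max(cv2.findContours(M[0]["region"].astype(np.uint8),0,1)[0],key=cv2.contourArea);k=cv2.convexHull(k)[:,0]
      w=np.array([ray(n,q+.0,z)[:2] for q in k]);print(n,t,cv2.fitEllipse((w*1000).astype(np.float32)),cv2.minEnclosingCircle((w*1000).astype(np.float32)))
E
```

```text
16.15 [ 0.59820528 -0.27236628  0.20275816] [[-0.8832, -0.469, 0.0008], [-0.469, 0.8832, -0.0003], [-0.0005, -0.0006, -1.0]] 0.019355964562447106 [ 0.3058502  -0.3119243  -6.46282294] [ 0.05063238 -0.05689878 -0.01245062]
scene lid ((603.8622436523438, -268.05352783203125), (181.46478271484375, 185.43450927734375), 134.59109497070312) ((605.0581665039062, -269.2731628417969), 93.34432220458984)
scene mat ((605.5702514648438, -269.2233581542969), (189.93972778320312, 196.1121826171875), 16.800952911376953) ((606.109130859375, -268.349365234375), 98.89707946777344)
top lid none
top mat none
```

The lid hovers about 2–3 mm off the mat centre in the scene view, so I'll trim that while lowering until the bar is freed, then hold.

Request:
move_arm(
  commands=[
    {"grip": 1, "tx": 0.0015, "ty": -0.0015, "tz": 0.005, "ax": 0, "ay": 0, "az": 0},
    {"grip": 1, "tx": 0, "ty": 0, "tz": 0.006, "ax": 0, "ay": 0, "az": 0},
    {"grip": 1, "tx": 0, "ty": 0, "tz": 0.006, "ax": 0, "ay": 0, "az": 0},
    {"grip": 1, "tx": 0, "ty": 0, "tz": 0.003, "ax": 0, "ay": 0, "az": 0},
    {"grip": 1, "tx": 0, "ty": 0, "tz": 0.003, "ax": 0, "ay": 0, "az": 0},
    {"grip": 1, "tx": 0, "ty": 0, "tz": 0.003, "ax": 0, "ay": 0, "az": 0},
    {"grip": 1, "tx": 0, "ty": 0, "tz": 0.003, "ax": 0, "ay": 0, "az": 0},
    {"grip": 1, "tx": 0, "ty": 0, "tz": 0.003, "ax": 0, "ay": 0, "az": 0},
    {"grip": 1, "tx": 0, "ty": 0, "tz": 0, "ax": 0, "ay": 0, "az": 0},
    {"grip": 1, "tx": 0, "ty": 0, "tz": 0, "ax": 0, "ay": 0, "az": 0},
  ],
)

```text
time_s: 17.7
tool_pos: [0.5975, -0.2743, 0.1707]
tcp_rot: [-0.242, 0.97, -0.0, 0.0]
force: [0.5, -0.6, -1.9]
finger_gap: 0.0188
gripper_force: 78.9
```

Request:
move_arm(
  commands=[
    {"grip": 1, "tx": 0, "ty": 0, "tz": 0.003, "ax": 0, "ay": 0, "az": 0},
    {"grip": 1, "tx": 0, "ty": 0, "tz": 0.004, "ax": 0, "ay": 0, "az": 0},
    {"grip": 1, "tx": 0, "ty": 0, "tz": 0.004, "ax": 0, "ay": 0, "az": 0},
    {"grip": 1, "tx": 0, "ty": 0, "tz": 0.002, "ax": 0, "ay": 0, "az": 0},
    {"grip": 1, "tx": 0, "ty": 0, "tz": 0, "ax": 0, "ay": 0, "az": 0},
    {"grip": 1, "tx": 0, "ty": 0, "tz": 0, "ax": 0, "ay": 0, "az": 0},
    {"grip": 1, "tx": 0, "ty": 0, "tz": 0, "ax": 0, "ay": 0, "az": 0},
    {"grip": 1, "tx": 0, "ty": 0, "tz": 0, "ax": 0, "ay": 0, "az": 0},
    {"grip": 1, "tx": 0, "ty": 0, "tz": 0, "ax": 0, "ay": 0, "az": 0},
    {"grip": 1, "tx": 0, "ty": 0, "tz": 0, "ax": 0, "ay": 0, "az": 0},
  ],
)

```text
time_s: 18.95
tool_pos: [0.5973, -0.2743, 0.1573]
tcp_rot: [-0.242, 0.97, 0.0, 0.0]
force: [-0.6, -1.1, -1.8]
finger_gap: 0.0191
gripper_force: 78.9
```

```bash
python3 - <<'E'
from h import *
s,p,R=pose();print(s['time_s'],p,R.round(4).tolist(),s['force'],s['wrist_torque'])
n="scene";a=r.camera(n)[:,:,::-1];cv2.imwrite(f"pics/{n}7.png",a)
for t,z in(("lid",.024),("mat",.008)):
      M=r.masks_of(n,t)
      if not M:print(n,t,"none");continue
      k=max(cv2.findContours(M[0]["region"].astype(np.uint8),0,1)[0],key=cv2.contourArea);k=cv2.convexHull(k)[:,0]
      w=np.array([ray(n,q+.0,z)[:2] for q in k]);print(n,t,cv2.fitEllipse((w*1000).astype(np.float32)),cv2.minEnclosingCircle((w*1000).astype(np.float32)))
c=cv2.resize(a[170:290,160:310],(750,600),interpolation=2);cv2.imwrite("pics/c7.png",c)
E
```

```text
18.95 [ 0.59732595 -0.27425724  0.15730208] [[-0.8832, -0.469, 0.0], [-0.469, 0.8832, 0.0001], [-0.0001, 0.0001, -1.0]] [-0.55872406 -1.06387622 -1.77643931] [ 0.00404413 -0.01556962 -0.03159185]
scene lid ((602.5140991210938, -269.9732666015625), (182.91104125976562, 185.19093322753906), 136.7660675048828) ((602.5242919921875, -269.9071044921875), 92.91417694091797)
scene mat ((602.2261352539062, -271.4565124511719), (196.72486877441406, 197.73362731933594), 26.86453628540039) ((603.169677734375, -271.0076599121094), 99.65878295898438)
```

View pics/c7.png

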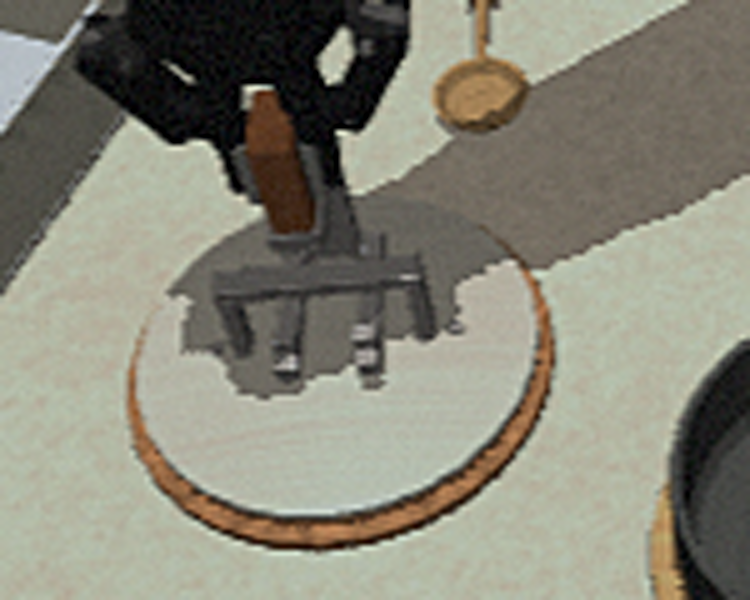

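The lid sits on the mat with an even cork rim, centred to within about 1.5 mm. The prongs at crop (287,355) and (367,345) hang free of the bar. I'll withdraw along the loop axis, rise, then go back towards the lifter's free spot.

Request:
move_arm(
  commands=[
    {"grip": 1, "tx": 0.008, "ty": 0, "tz": 0, "ax": 0, "ay": 0, "az": 0},
    {"grip": 1, "tx": 0.015, "ty": 0, "tz": 0, "ax": 0, "ay": 0, "az": 0},
    {"grip": 1, "tx": 0.018, "ty": 0, "tz": 0, "ax": 0, "ay": 0, "az": 0},
    {"grip": 1, "tx": 0.018, "ty": 0, "tz": 0, "ax": 0, "ay": 0, "az": 0},
    {"grip": 1, "tx": 0.006, "ty": 0, "tz": 0, "ax": 0, "ay": 0, "az": 0},
    {"grip": 1, "tx": 0, "ty": 0, "tz": 0, "ax": 0, "ay": 0, "az": 0},
    {"grip": 1, "tx": 0, "ty": 0, "tz": -0.015, "ax": 0, "ay": 0, "az": 0},
    {"grip": 1, "tx": 0, "ty": 0, "tz": -0.025, "ax": 0, "ay": 0, "az": 0},
    {"grip": 1, "tx": 0, "ty": 0, "tz": -0.02, "ax": 0, "ay": 0, "az": 0},
    {"grip": 1, "tx": 0, "ty": 0, "tz": 0, "ax": 0, "ay": 0, "az": 0},
  ],
)

```text
time_s: 20.35
tool_pos: [0.5416, -0.3052, 0.2201]
tcp_rot: [-0.242, 0.97, -0.002, 0.002]
force: [-0.0, 0.2, -2.1]
finger_gap: 0.0192
gripper_force: 79.2
```

Request:
move_arm(
  commands=[
    {"grip": 1, "tx": 0, "ty": 0.015, "tz": 0, "ax": 0, "ay": 0, "az": 0},
    {"grip": 1, "tx": 0, "ty": 0.03, "tz": 0, "ax": 0, "ay": 0, "az": 0},
    {"grip": 1, "tx": 0.001, "ty": 0.035, "tz": 0, "ax": 0, "ay": 0, "az": 0},
    {"grip": 1, "tx": 0.001, "ty": 0.035, "tz": 0, "ax": 0, "ay": 0, "az": 0},
    {"grip": 1, "tx": 0.001, "ty": 0.035, "tz": 0, "ax": 0, "ay": 0, "az": 0},
    {"grip": 1, "tx": 0.001, "ty": 0.035, "tz": 0, "ax": 0, "ay": 0, "az": 0},
    {"grip": 1, "tx": 0.001, "ty": 0.035, "tz": 0, "ax": 0, "ay": 0, "az": 0},
    {"grip": 1, "tx": 0, "ty": 0.025, "tz": 0, "ax": 0, "ay": 0, "az": 0},
    {"grip": 1, "tx": 0, "ty": 0.01, "tz": 0, "ax": 0, "ay": 0, "az": 0},
    {"grip": 1, "tx": 0, "ty": 0, "tz": 0, "ax": 0, "ay": 0, "az": 0},
  ],
)

```text
time_s: 21.6
tool_pos: [0.416, -0.0816, 0.2173]
tcp_rot: [-0.242, 0.97, -0.0, 0.0]
force: [-0.0, -0.2, -2.6]
finger_gap: 0.0195
gripper_force: 79.0
```

```bash
python3 - <<'E'
from h import *
s,p,R=pose();print(s['time_s'],p,R.round(4).tolist(),s['force'],s['wrist_torque'])
n="scene";a=r.camera(n)[:,:,::-1];cv2.imwrite(f"pics/{n}8.png",a)
for t,z in(("lid",.024),("mat",.008)):
      M=r.masks_of(n,t)
      k=max(cv2.findContours(M[0]["region"].astype(np.uint8),0,1)[0],key=cv2.contourArea);k=cv2.convexHull(k)[:,0]
      w=np.array([ray(n,q+.0,z)[:2] for q in k]);print(n,t,cv2.fitEllipse((w*1000).astype(np.float32)),cv2.minEnclosingCircle((w*1000).astype(np.float32)))
print([(d["position"],d["confidence"]) for d in r.boxes_of(n,"lifter")], proj(n,[p[0],p[1],p[2]-.06]))
E
```

```text
21.6 [ 0.41600879 -0.08163577  0.21730105] [[-0.8827, -0.4699, 0.0005], [-0.4699, 0.8827, -0.0004], [-0.0003, -0.0006, -1.0]] [-0.02636209 -0.21998731 -2.57126276] [-0.04065993  0.00815547  0.04873081]
scene lid ((602.6962890625, -269.6116638183594), (185.3415069580078, 187.7779083251953), 154.28529357910156) ((602.5773315429688, -269.2247314453125), 94.69110870361328)
scene mat ((603.3606567382812, -269.1318664550781), (193.52081298828125, 194.48837280273438), 65.80130004882812) ((607.30126953125, -265.2945251464844), 97.91561126708984)
[([334.0, 168.9], 0.98), ([223.8, 125.3], 0.89)] [[332.95689739 167.17532948]]
```

The lid stayed put. Next I'll lower the lifter to the table.

Request:
move_arm(
  commands=[
    {"grip": 1, "tx": 0, "ty": 0, "tz": 0.015, "ax": 0, "ay": 0, "az": 0},
    {"grip": 1, "tx": 0, "ty": 0, "tz": 0.025, "ax": 0, "ay": 0, "az": 0},
    {"grip": 1, "tx": 0, "ty": 0, "tz": 0.025, "ax": 0, "ay": 0, "az": 0},
    {"grip": 1, "tx": 0, "ty": 0, "tz": 0.015, "ax": 0, "ay": 0, "az": 0},
    {"grip": 1, "tx": 0, "ty": 0, "tz": 0.006, "ax": 0, "ay": 0, "az": 0},
    {"grip": 1, "tx": 0, "ty": 0, "tz": 0.004, "ax": 0, "ay": 0, "az": 0},
    {"grip": 1, "tx": 0, "ty": 0, "tz": 0.002, "ax": 0, "ay": 0, "az": 0},
    {"grip": 1, "tx": 0, "ty": 0, "tz": 0.002, "ax": 0, "ay": 0, "az": 0},
    {"grip": 1, "tx": 0, "ty": 0, "tz": 0.001, "ax": 0, "ay": 0, "az": 0},
    {"grip": 1, "tx": 0, "ty": 0, "tz": 0, "ax": 0, "ay": 0, "az": 0},
  ],
)

```text
time_s: 23.05
tool_pos: [0.416, -0.0819, 0.1224]
tcp_rot: [-0.242, 0.97, -0.0, 0.0]
force: [0.3, 0.0, -2.6]
finger_gap: 0.0191
gripper_force: 78.9
```

Request:
move_arm(
  commands=[
    {"grip": 1, "tx": 0, "ty": 0, "tz": 0.0005, "ax": 0, "ay": 0, "az": 0},
    {"grip": 1, "tx": 0, "ty": 0, "tz": 0.0005, "ax": 0, "ay": 0, "az": 0},
    {"grip": 1, "tx": 0, "ty": 0, "tz": 0.0003, "ax": 0, "ay": 0, "az": 0},
    {"grip": 1, "tx": 0, "ty": 0, "tz": 0, "ax": 0, "ay": 0, "az": 0},
    {"grip": 1, "tx": 0, "ty": 0, "tz": 0, "ax": 0, "ay": 0, "az": 0},
    {"grip": 1, "tx": 0, "ty": 0, "tz": 0, "ax": 0, "ay": 0, "az": 0},
    {"grip": 1, "tx": 0, "ty": 0, "tz": 0, "ax": 0, "ay": 0, "az": 0},
    {"grip": 1, "tx": 0, "ty": 0, "tz": 0, "ax": 0, "ay": 0, "az": 0},
    {"grip": 1, "tx": 0, "ty": 0, "tz": 0, "ax": 0, "ay": 0, "az": 0},
    {"grip": 1, "tx": 0, "ty": 0, "tz": 0, "ax": 0, "ay": 0, "az": 0},
  ],
)

```text
time_s: 24.3
tool_pos: [0.4161, -0.0819, 0.1219]
tcp_rot: [-0.242, 0.97, -0.0, 0.0]
force: [-2.7, 1.2, 8.2]
finger_gap: 0.0193
gripper_force: 80.4
```

The lifter is in firm contact with the table, about 10 N net. I'll open, then retract straight up.

Request:
move_arm(
  commands=[
    {"grip": 0.6, "tx": 0, "ty": 0, "tz": 0, "ax": 0, "ay": 0, "az": 0},
    {"grip": 0.4, "tx": 0, "ty": 0, "tz": 0, "ax": 0, "ay": 0, "az": 0},
    {"grip": 0.2, "tx": 0, "ty": 0, "tz": 0, "ax": 0, "ay": 0, "az": 0},
    {"grip": 0, "tx": 0, "ty": 0, "tz": 0, "ax": 0, "ay": 0, "az": 0},
    {"grip": 0, "tx": 0, "ty": 0, "tz": 0, "ax": 0, "ay": 0, "az": 0},
    {"grip": 0, "tx": 0, "ty": 0, "tz": -0.01, "ax": 0, "ay": 0, "az": 0},
    {"grip": 0, "tx": 0, "ty": 0, "tz": -0.03, "ax": 0, "ay": 0, "az": 0},
    {"grip": 0, "tx": 0, "ty": 0, "tz": -0.04, "ax": 0, "ay": 0, "az": 0},
    {"grip": 0, "tx": 0, "ty": 0, "tz": -0.04, "ax": 0, "ay": 0, "az": 0},
    {"grip": 0, "tx": 0, "ty": 0, "tz": -0.03, "ax": 0, "ay": 0, "az": 0},
  ],
)

```text
time_s: 25.55
tool_pos: [0.4162, -0.082, 0.2736]
tcp_rot: [-0.242, 0.97, -0.001, 0.001]
force: [0.3, -0.2, 0.2]
finger_gap: 0.0854
gripper_force: 0.0
```

```bash
python3 - <<'E'
from h import *
s,p,R=pose();print(s['time_s'],p,s['force'],s['finger_gap'])
a=r.camera("scene")[:,:,::-1];cv2.imwrite("pics/s9.png",a)
E
```

```text
25.55 [ 0.41623186 -0.08200323  0.27356196] [ 0.25202814 -0.18639539  0.21923496] 0.08535292830100132
```

View pics/s9.png

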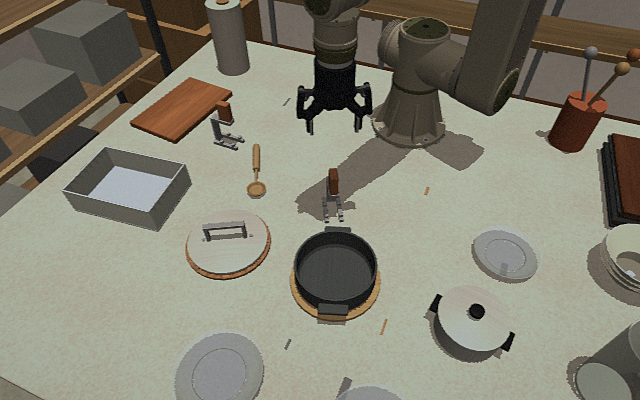

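The lid sits centred on the mat at (228,243), the lifter stands upright and free at (333,195), and the gripper is clear above it.

```bash
python3 -c "
from rig import r
print(r.close_job())"
```

```text
the job is handed in; nothing more can be done
None
```

The job is handed in: the lid is on the cork mat, centred to about 1.5 mm by the camera fit, and the lifter is unhooked, upright and released on the table clear of it, at about 26 s of the 67 s allowed.

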